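Set the stock tags on the consumables board

TASK

On the grey board, each of the four trays has a hinged metal tag in front of it; three trays hold stock and one is empty. With the fingertips, push over the tags that are wrong, so that the tag of every tray with something in it leans back towards its tray with its ring face showing to you, and the tag of the empty tray leans towards you with its bar face up. Push only the tags: do not pick up or shift the stock or any of the other things standing about.

Things in the scene. Friction and masses are not known exactly. Their poses are not given: they have to be found in the camera images.
- tag_a (a joint): Angle of this hinged tag, rad: 0 = leaning fully towards the robot (bar face up), 0.70 = upright, 1.396 = leaning fully back to its tray (ring face to the robot); each end is 40 degrees from upright. No spring: its weight (about 40 g) lets it fall and rest to the side it leans to. Leaning fully, the middle of its free edge is 36 mm above the hinge pin and 30 mm to the side.
- tag_a_hinge (a point): Middle of the tag's hinge pin, on a fixed stand (55 mm wide, top 36 mm above the bench); 28 mm above the bench. x points level to the tray, y along the pin, z up. Tag: aluminium plate 40 mm wide, 3 thick, with a 6 mm thick beaded free edge, reaching 50 mm from the pin. Raised ring on the robot's side, bar on the tray's. Stands are in a row 84 mm apart, order of letters changes.
- tag_a_bay (a point): Centre of this tag's bay, 125 mm from the hinge pin along the hinge's x, 28 mm above the bench: here stands the one tray that belongs to this tag, stocked or empty. Fixed open aluminium box 74 x 74 mm, walls 3 mm, rim 30 mm above the bench, front wall 88 mm behind the pin.
- tag_b (a joint): Angle of this hinged tag, rad: 0 = leaning fully towards the robot (bar face up), 0.70 = upright, 1.396 = leaning fully back to its tray (ring face to the robot); each end is 40 degrees from upright. No spring: its weight (about 40 g) lets it fall and rest to the side it leans to. Leaning fully, the middle of its free edge is 36 mm above the hinge pin and 30 mm to the side.
- tag_b_hinge (a point): Middle of the tag's hinge pin, on a fixed stand (55 mm wide, top 36 mm above the bench); 28 mm above the bench. x points level to the tray, y along the pin, z up. Tag: aluminium plate 40 mm wide, 3 thick, with a 6 mm thick beaded free edge, reaching 50 mm from the pin. Raised ring on the robot's side, bar on the tray's. Stands are in a row 84 mm apart, order of letters changes.
- tag_b_bay (a point): Centre of this tag's bay, 125 mm from the hinge pin along the hinge's x, 28 mm above the bench: here stands the one tray that belongs to this tag, stocked or empty. Fixed open aluminium box 74 x 74 mm, walls 3 mm, rim 30 mm above the bench, front wall 88 mm behind the pin.
- tag_c (a joint): Angle of this hinged tag, rad: 0 = leaning fully towards the robot (bar face up), 0.70 = upright, 1.396 = leaning fully back to its tray (ring face to the robot); each end is 40 degrees from upright. No spring: its weight (about 40 g) lets it fall and rest to the side it leans to. Leaning fully, the middle of its free edge is 36 mm above the hinge pin and 30 mm to the side.
- tag_c_hinge (a point): Middle of the tag's hinge pin, on a fixed stand (55 mm wide, top 36 mm above the bench); 28 mm above the bench. x points level to the tray, y along the pin, z up. Tag: aluminium plate 40 mm wide, 3 thick, with a 6 mm thick beaded free edge, reaching 50 mm from the pin. Raised ring on the robot's side, bar on the tray's. Stands are in a row 84 mm apart, order of letters changes.
- tag_c_bay (a point): Centre of this tag's bay, 125 mm from the hinge pin along the hinge's x, 28 mm above the bench: here stands the one tray that belongs to this tag, stocked or empty. Fixed open aluminium box 74 x 74 mm, walls 3 mm, rim 30 mm above the bench, front wall 88 mm behind the pin.
- tag_d (a joint): Angle of this hinged tag, rad: 0 = leaning fully towards the robot (bar face up), 0.70 = upright, 1.396 = leaning fully back to its tray (ring face to the robot); each end is 40 degrees from upright. No spring: its weight (about 40 g) lets it fall and rest to the side it leans to. Leaning fully, the middle of its free edge is 36 mm above the hinge pin and 30 mm to the side.
- tag_d_hinge (a point): Middle of the tag's hinge pin, on a fixed stand (55 mm wide, top 36 mm above the bench); 28 mm above the bench. x points level to the tray, y along the pin, z up. Tag: aluminium plate 40 mm wide, 3 thick, with a 6 mm thick beaded free edge, reaching 50 mm from the pin. Raised ring on the robot's side, bar on the tray's. Stands are in a row 84 mm apart, order of letters changes.
- tag_d_bay (a point): Centre of this tag's bay, 125 mm from the hinge pin along the hinge's x, 28 mm above the bench: here stands the one tray that belongs to this tag, stocked or empty. Fixed open aluminium box 74 x 74 mm, walls 3 mm, rim 30 mm above the bench, front wall 88 mm behind the pin.
- film_roll_center (a point): Stock: white roll of sealing film, 61 mm across, 26 mm high; loose, it lies in one of the four trays (which one changes), standing on the tray floor 11 mm above the bench. This point is its centre.
- cap_1_center (a point): Stock: black screw closure of a bottle, 59 mm across, 28 mm high; loose, it lies in one of the four trays (which one changes), standing on the tray floor 11 mm above the bench. This point is its centre.
- swab_tin_center (a point): Stock: round open steel tin of cotton swabs, 61 mm across, 35 mm high; loose, it lies in one of the four trays (which one changes), standing on the tray floor 11 mm above the bench. This point is its centre.
- scalpel_1: Bystander: scalpel lying on the board between the tags and the trays, 154 x 10 x 5 mm; loose, to be left alone. Origin on its underside.
- burner_snuffer: Bystander: steel snuffer cap standing on the board at the left end of the row of tags, 34 mm across, 30 mm high; loose, to be left alone. Origin on its underside.
- timer: Bystander: timer on the bench nearer the robot than the board, 66 x 66 x 18 mm; loose, to be left alone. Origin on its underside.
- reagent_0: Bystander: amber bottle on the bench to the right of the board, 34 mm across, 75 mm high; loose, to be left alone. Origin on its underside.
- reagent_1: Bystander: amber bottle on the bench to the right of the board, 34 mm across, 75 mm high; loose, to be left alone. Origin on its underside.
- spirit_burner: Bystander: glass spirit burner on the bench to the left of the board, 67 mm across, 72 mm high; loose, to be left alone. Origin on its underside.
- petri_0: Bystander: lidded petri dish on the bench far left, 90 mm across, 15 mm high; loose, to be left alone. Origin on its underside.
There are look-alikes about, which are no part of the job. Leave any pink or yellow look-alike of the part that bears film_roll_center alone.

How it is judged:
By the outcome, as a careful person would: the job done as asked, in the order asked, and still so for the second after the job is handed in, with the robot touching nothing.
It also fails if it takes over 48 s, if anything falls off the work surface, if the arm or the gripper's body presses on something with over 40 N, if the wrist force passes 120 N, or if a joint passes its speed limit or range.

ROBOT

A 7-joint arm with a two-finger parallel gripper is mounted at the origin on a cart in front of the work surface, level with it; the furniture and walls round the work are solid. World frame = base frame: x ahead of the robot, y to its left, z up, the work surface at z = 0. Lengths are in mm, angles in degrees, forces in N, time in s.
With the tool pointing down it reaches from about 400 to 850 mm from the base axis. Payload 4.4 kg.
Tool frame: the origin (TCP) lies midway between the tips of the shut fingers; the grasp point (between the pads) lies 19 mm behind it; z points along the fingers, y is the line along which they close (so a half turn about z gives the same grasp; the last joint's range is limited). The gripper opens to 94 mm and grips with 3 to 60 N. Pads are 16 mm wide; open, the fingers measure 119 mm over their backs; the gripper's body (75 mm by 177 mm) begins 78 mm behind the grasp point.
Start: joints at [62.407, 36.005, 2.206, 86.941, -1.547, 57.084, -1.146], TCP at [262.578, -594.618, 205.478] pointing down, gripper open.
Joint ranges: [-175.42, 175.42], [-21.48, 121.26], [-71.46, 75.88], [10.55, 141.38], [-63.04, 243.04], [13.31, 113.54], [-168.57, 168.57]. Speed limits (degrees/s): [147.25, 147.25, 180, 180, 180, 180, 180].

INTERFACE

Orientations are given as [roll, pitch, yaw] about the fixed x, y, z axes, in that order (R = Rz(yaw) Ry(pitch) Rx(roll)).
In Python, from bench import sensors, read_camera, order gives the robot as it stands.
- The arm moves only by the tool send_rows, never from a script. Its argument "commands" is one flat list of numbers, 5 for each row, row after row: the opening, from -1 (shut) to 1 (fully open), so that 0 is half open, then the shift along the tool's x, y, z in cm, then the turn about the tool's z in degrees. A call has 1 to 10 rows; each row shifts and turns the commanded pose from where the row before left it, along the tool's axes as they then stand; what a row does not reach is not made up. A row lasts 1/8 s, in which the tool goes at most 62.5 mm and 10.7 degrees, less where a joint would pass 70% of its speed; a pose out of reach is approached as far as the arm can. A call with a gripper value outside its range is refused whole. The fingers move at their own pace and stop on an object; the grip force is fixed at half the most. Time passes only in rows, so rows that do not move let the fingers close. It gives the time, the measured TCP pose, the force, the opening and the grip force at its end, in the units of the state.
- sensors.sense(): the state, without advancing time (a new reading comes with each control period).
- read_camera(name): name is "scene" or "top" or "wrist"; returns a dict with "pixels" (400x640x3 uint8, red, green, blue), "depth" (400x640 float32, mm along the optical axis (not along the pixel's ray), 0 where there is no reading), "intrinsics" (3x3 intrinsics, pixels), "R" (3x3) and "t" (3): a world point X has camera coordinates R X + t. Camera axes: x right, y down, z forward; pixel columns grow to the right and rows downward; lengths in mm; the calibration is good to about 2 mm. A picture is of the moment at which its call begins.
- order.close_job(): hands the job in; it is judged then, once.
The state is a dict: "time_s": time; "joint_pos": joint angles; "qd": joint speeds; "tau": joint torques, N m; "tool_pos": TCP position; "tool_rot": TCP orientation; "ft_force": force on the tool from outside, world axes, zero at the start; "ft_torque": the same for the moment, N m; "finger_gap": finger opening in mm; "grasp_force": force on a finger pad.
Only numpy, scipy, OpenCV 4.12 (cv2) and the standard library are available. Lean on these libraries where they do the work, as an engineer would, in place of code of your own. Each camera call takes 0.05 s, during which the arm holds its last target. There are 200 camera calls.

## Working session

There is one attempt and no reset: what is moved stays moved. The work goes in short steps, Python scripts to look and compute and a tool call to move; the robot and the scene stay as the last step left them, time stands still between calls to the robot, and variables do not carry over. Pictures are saved under pics/ and viewed, at most 10 in all, crops included, and the job is handed in when it is done.

Besides the shell and the picture viewer there is one more tool, called after "Request:" by a JSON object that holds its "api" and its "payload". send_rows: Moves the arm, as the interface text tells. Its arguments: {"type":"object","properties":{"commands":{"type":"array"}},"required":["commands"]}

```bash
mkdir -p pics
python3 - <<'E'
from bench import sensors, read_camera
import cv2,pickle
for n in ("scene","top"):
    c=read_camera(n); pickle.dump(c,open(n+".pkl","wb"))
    cv2.imwrite(f"pics/{n}0.png",c["pixels"][:,:,::-1])
s=sensors.sense(); print(s["time_s"],s["tool_pos"],s["tool_rot"],s["finger_gap"])
E
```

```text
0.1 [ 262.36849882 -594.04038409  204.64533512] [-1.79902155e+02  2.19858935e-04  2.38295834e+01] 94.0504040668161
```

View pics/scene0.png

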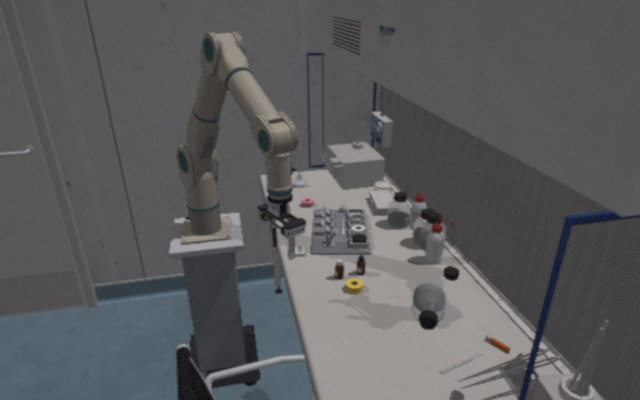

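View pics/top0.png

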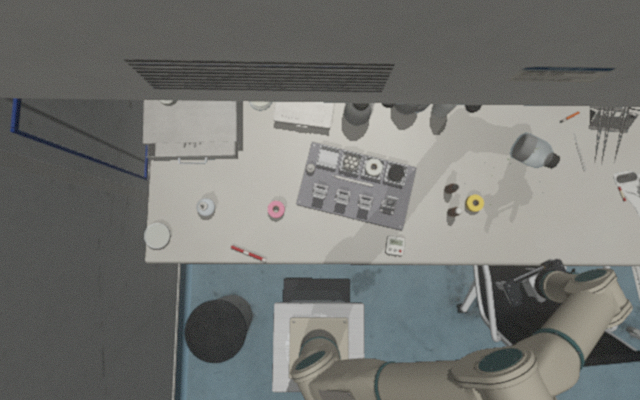

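The board shows in the top view around (357,185), with the trays at the back (y≈160) and the tags in front (y≈200). I'll enlarge it.

```bash
cat > h.py <<'E'
import numpy as np
def ray(c,u,v,z):
    K=c["intrinsics"];R=c["R"];t=c["t"]
    o=-R.T@t; d=R.T@np.linalg.inv(K)@[u,v,1]
    return o+d*(z-o[2])/d[2]
def deproj(c,u,v):
    d=c["depth"][v,u]; return c["R"].T@(np.linalg.inv(c["intrinsics"])@[u*d,v*d,d]-c["t"])
E
python3 - <<'E'
import cv2,pickle
from h import *
c=pickle.load(open("top.pkl","rb"))
im=c["pixels"][:,:,::-1]
cv2.imwrite("pics/top1.png",cv2.resize(im[135:235,290:423],None,fx=6,fy=6,interpolation=cv2.INTER_CUBIC)[:600])
print(-c["R"].T@c["t"]); print(c["R"].round(3))
for p in [(317,143),(415,167),(403,229),(297,208)]: print(p,ray(c,*p,8).round(),deproj(c,*p).round())
E
```

```text
[ 375.40163317   27.0730378  1440.31253355]
[[ 0.007 -1.     0.023]
 [-0.994 -0.009 -0.109]
 [ 0.109 -0.022 -0.994]]
(317, 143) [729.  11.   8.] [726.  11.  17.]
(415, 167) [ 643. -350.    8.] [ 643. -350.    9.]
(403, 229) [ 415. -302.    8.] [ 415. -305.   -3.]
(297, 208) [488.  82.   8.] [489.  82.  -1.]
```

View pics/top1.png

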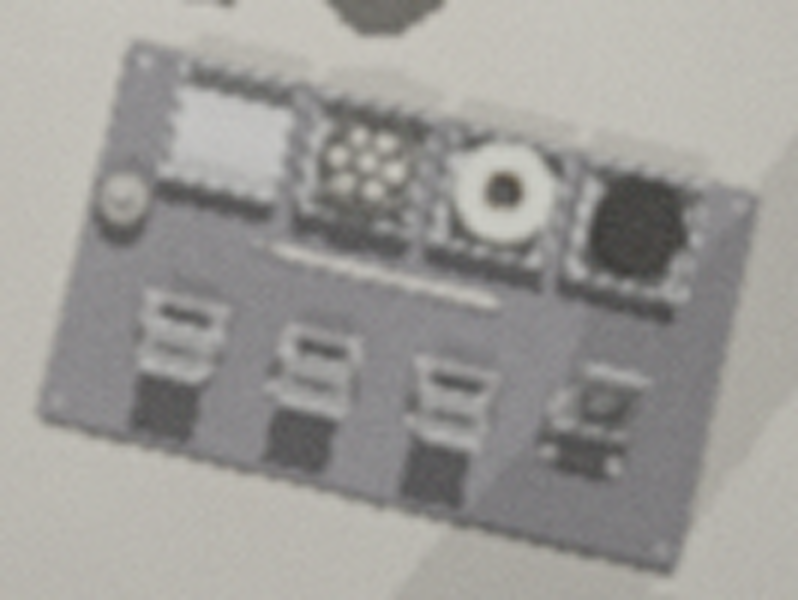

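The trays in the crop, left to right, are:
- empty tray (228,140), only a bare lit floor
- swab tin (365,165)
- white film roll (503,190)
- black cap (637,225)

Tags 1–3, at (180,335), (318,370) and (450,400), show the dark bar face and lean towards the robot. Tag 4 at (600,405) shows its ring and leans back. So tags 2 and 3 look wrong. Next I'll locate them, then look from close by with the wrist camera.

Run:
```python
import pickle
from h import *
c=pickle.load(open("top.pkl","rb"))
f=lambda u,v:(u/6+290-.5,v/6+135-.5)
a,b,d=[ray(c,*f(*p),8)[:2] for p in [(130,45),(45,415),(675,570)]]
ex=(a-b)/np.linalg.norm(a-b); ey=(b-d)/np.linalg.norm(b-d)
print("board x deg",np.degrees(np.arctan2(ex[1],ex[0])),"ey deg-90",np.degrees(np.arctan2(ey[1],ey[0]))-90,np.linalg.norm(a-b),np.linalg.norm(b-d))
for n,p,z in [("e1",(172,350),64),("e2",(308,388),64),("e3",(447,425),64),("t1",(228,140),20),("t2",(365,165),40),("t3",(503,190),37),("t4",(637,225),39),("e4",(615,375),64)]:
    w=ray(c,*f(*p),z); print(n,w.round(),(ex@w[:2]).round(),(ey@w[:2]).round())
# depth map heights near tags
for u0,v0 in [(320,194),(343,199),(365,205)]:
    print(np.array([[deproj(c,u,v)[2] for u in range(u0-8,u0+8,2)] for v in range(v0-12,v0+16,2)]).round())
```

```text
board x deg -12.139296776207127 ey deg-90 -13.382742122527176 233.66250701479942 390.8375365022089
e1 [537.   6.  64.] 524.0 131.0
e2 [516. -73.  64.] 520.0 49.0
e3 [ 495. -154.   64.] 516.0 -35.0
t1 [671. -27.  20.] 662.0 129.0
t2 [ 653. -109.   40.] 661.0 45.0
t3 [ 639. -192.   37.] 665.0 -39.0
t4 [ 618. -272.   39.] 661.0 -121.0
e4 [ 525. -252.   64.] 566.0 -124.0
[[   7.    5.    7.   10.   12.    5.    2.    9.]
 [   9.   14.   15.   15.   14.   12.   11.    4.]
 [  10.   16.   37.   39.   40.   31.   16.   14.]
 [  32.   29.   35.   36.   12.   20.   31.   16.]
 [  13.   46.   42.   32.   33.   31.   29.   36.]
 [  14.   50.   48.   52.   39.   47.   36.   33.]
 [  13.   60.   53.   60.   56.   51.   18.    3.]
 [  10.   61.   66.   67.   61.   59.   13.    7.]
 [  10.   12.   10.   10.    2.   64.    9.    9.]
 [  10.    9.    4.    4.    6.    3.    7.    5.]
 [   8.    6.    4.    5.    8.    6.    0.    9.]
 [   4.    6.    5.   11.    4.    5.   11.    8.]
 [   8.   10.    9.    9.    5.   11.    5.   10.]
 [  -6.    4.   10. 1440.   10.    6.   12.    7.]]
[[ 5.  6.  9.  
[... 826 characters left out ...]
0e+01 3.30e+01 2.60e+01]
 [1.30e+01 1.40e+01 5.30e+01 4.40e+01 4.60e+01 4.20e+01 4.00e+01 3.30e+01]
 [1.20e+01 5.90e+01 1.44e+03 5.50e+01 5.20e+01 5.20e+01 5.30e+01 1.30e+01]
 [7.00e+00 6.70e+01 7.20e+01 6.10e+01 7.00e+01 6.00e+01 5.20e+01 7.00e+00]
 [8.00e+00 6.00e+00 9.00e+00 1.40e+01 6.00e+00 6.50e+01 6.60e+01 7.00e+00]
 [1.00e+01 8.00e+00 5.00e+00 8.00e+00 1.20e+01 7.00e+00 1.00e+00 7.00e+00]
 [4.00e+00 1.40e+01 1.20e+01 1.00e+01 1.30e+01 4.00e+00 1.00e+00 1.30e+01]
 [3.00e+00 4.00e+00 8.00e+00 1.20e+01 6.00e+00 6.00e+00 5.00e+00 9.00e+00]
 [1.20e+01 2.00e+00 7.00e+00 8.00e+00 7.00e+00 1.10e+01 7.00e+00 1.00e+01]
 [8.00e+00 9.00e+00 7.00e+00 9.00e+00 5.00e+00 8.00e+00 5.00e+00 7.00e+00]]
```

Request:
{"api": "send_rows", "payload": {"commands": [-1,3.7,-3.9,0,0,-1,3.7,-3.9,0,0,-1,3.7,-3.9,0,0,-1,3.7,-3.9,0,0,-1,3.7,-3.9,0,0,-1,3.7,-3.9,0,0,-1,3.7,-3.9,0,0,-1,3.7,-3.9,0,0,-1,3.7,-3.9,0,0,-1,0,0,0,9]}}

```text
time_s: 1.35
tool_pos: [426.6, -134.6, 205.3]
tool_rot: [-179.9, -0.0, 15.1]
ft_force: [-0.5, -0.4, -0.7]
finger_gap: 0.7
grasp_force: 0.0
```

Request:
{"api": "send_rows", "payload": {"commands": [-1,0,0,0,9,-1,0,0,0,9,-1,0,0,0,9.5,-1,0,0,0,0,-1,0,0,0,0]}}

```text
time_s: 1.98
tool_pos: [425.3, -138.9, 205.4]
tool_rot: [-180.0, 0.0, -12.5]
ft_force: [0.1, 0.1, 0.2]
finger_gap: 0.4
grasp_force: 0.0
```

Run:
```python
from bench import sensors, read_camera
import cv2,pickle
c=read_camera("wrist"); pickle.dump(c,open("wrist.pkl","wb"))
cv2.imwrite("pics/wrist0.png",c["pixels"][:,:,::-1])
s=sensors.sense(); print(s["time_s"],s["tool_pos"],s["tool_rot"],s["finger_gap"],s["ft_force"])
```

```text
2.025 [ 425.35279559 -138.93764803  205.40619754] [-1.79993495e+02  1.28267412e-02 -1.25464525e+01] 0.46384602603149344 [ 0.31862079  0.68087016 -0.45673706]
```

View pics/wrist0.png

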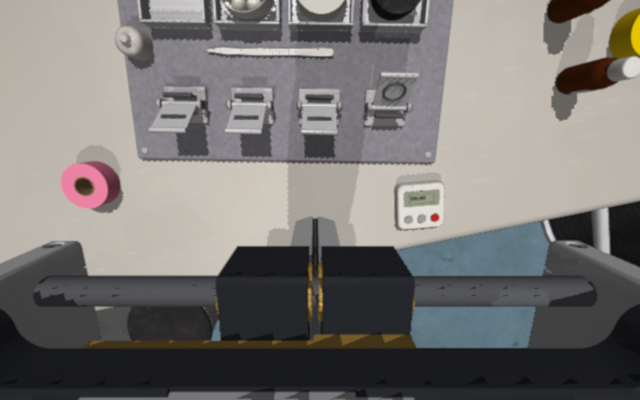

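The wrist view shows tags 1–3, with free edges near (172,130), (247,131) and (319,132), leaning towards me with the bar up. Tag 4 at (395,92) leans back with its ring showing. The leftmost tray at (175,10) is empty, and the others hold the tin, the roll and the cap. The pink and yellow look-alikes are off the board. So tag 2 and tag 3 have to go over.

Run:
```python
import pickle
from h import *
c=pickle.load(open("wrist.pkl","rb"))
for n,p,z in [("e1",(172,130),64),("e2",(247,131),64),("e3",(319,132),64),("h1",(185,90),36),("h2",(253,94),36),("h3",(319,95),36),("s1",(208,51),10),("s2",(333,53),10)]:
    w=ray(c,*p,z); print(n,w.round(1),deproj(c,*p).round())
```

```text
e1 [521.3   2.8  64. ] [521.   1.  67.]
e2 [502.  -78.5  64. ] [502. -79.  67.]
e3 [ 483.5 -156.7   64. ] [ 484. -157.   69.]
h1 [564.1 -13.8  36. ] [569.  -5.  13.]
h2 [542.5 -90.5  36. ] [542. -91.  37.]
h3 [ 524.5 -166.1   36. ] [ 524. -166.   37.]
s1 [606.4 -45.4  10. ] [605. -46.  14.]
s2 [ 570.9 -194.2   10. ] [ 571. -194.    9.]
```

Request:
{"api": "send_rows", "payload": {"commands": [-1,0,0.5,5.2,0,-1,0,0,5.2,0,-1,0,0,5.2,0,-1,2,0,0,0,-1,2,0,0,0,-1,1.2,0,0,0,-1,0,0,0,0]}}

```text
time_s: 2.9
tool_pos: [475.7, -155.4, 49.5]
tool_rot: [-180.0, -0.0, -12.6]
ft_force: [-0.2, -0.0, -0.4]
finger_gap: 0.3
grasp_force: 0.0
```

Request:
{"api": "send_rows", "payload": {"commands": [-1,1.2,0,0,0,-1,1.2,0,0,0,-1,1,0,0,0,-1,1,0,0,0,-1,0,0,0,0,-1,0,0,0,0]}}

```text
time_s: 3.65
tool_pos: [517.6, -164.9, 49.4]
tool_rot: [-180.0, 0.0, -12.7]
ft_force: [1.0, -0.1, -0.4]
finger_gap: 0.5
grasp_force: 0.0
```

Run:
```python
from bench import read_camera
import cv2,pickle
c=read_camera("wrist"); pickle.dump(c,open("wrist1.pkl","wb"))
cv2.imwrite("pics/wrist1.png",c["pixels"][:,:,::-1])
```

```text
(no output)
```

View pics/wrist1.png

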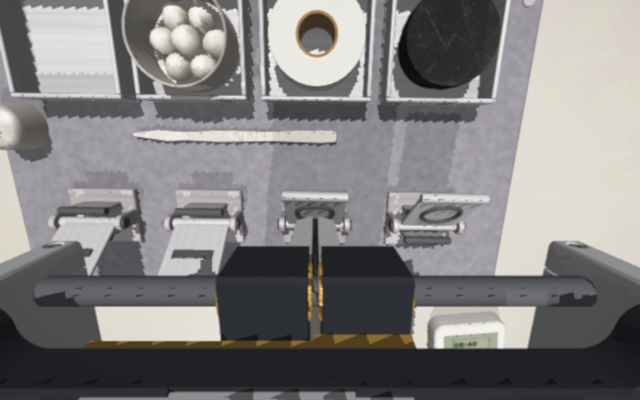

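Tag 3, with its ring at (316,212), now leans back, and the empty left tray at (75,45) is confirmed. Next I'll back off and do tag 2.

Request:
{"api": "send_rows", "payload": {"commands": [-1,-3,0,0,0,-1,-3,0,0,0,-1,0,0,0,0,-1,0,-4.1,0,0,-1,0,-4.1,0,0,-1,1.5,0,0,0,-1,0,0,0,0]}}

```text
time_s: 4.58
tool_pos: [494.4, -74.9, 49.6]
tool_rot: [-180.0, -0.2, -12.6]
ft_force: [-0.2, -0.4, -0.5]
finger_gap: 0.2
grasp_force: 0.1
```

Request:
{"api": "send_rows", "payload": {"commands": [-1,1,0,0,0,-1,1.2,0,0,0,-1,1.2,0,0,0,-1,1.2,0,0,0,-1,0,0,0,0,-1,0,0,0,0]}}

```text
time_s: 5.32
tool_pos: [536.6, -85.1, 49.4]
tool_rot: [180.0, 0.0, -12.7]
ft_force: [-0.6, 0.4, -0.9]
finger_gap: 0.3
grasp_force: 0.0
```

Request:
{"api": "send_rows", "payload": {"commands": [-1,-3,0,0,0,-1,-3,0,0,0,-1,-2,0,-4,0,-1,-2,0,-5,0,-1,0,0,-5,0,-1,0,0,0,0,-1,0,0,0,0]}}

```text
time_s: 6.2
tool_pos: [438.8, -63.0, 189.1]
tool_rot: [-180.0, 0.0, -12.7]
ft_force: [-0.3, 0.5, -1.0]
finger_gap: 0.4
grasp_force: 0.0
```

Run:
```python
from bench import read_camera
import cv2,pickle
c=read_camera("wrist"); pickle.dump(c,open("wrist2.pkl","wb"))
cv2.imwrite("pics/wrist2.png",c["pixels"][:,:,::-1])
```

```text
(no output)
```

View pics/wrist2.png

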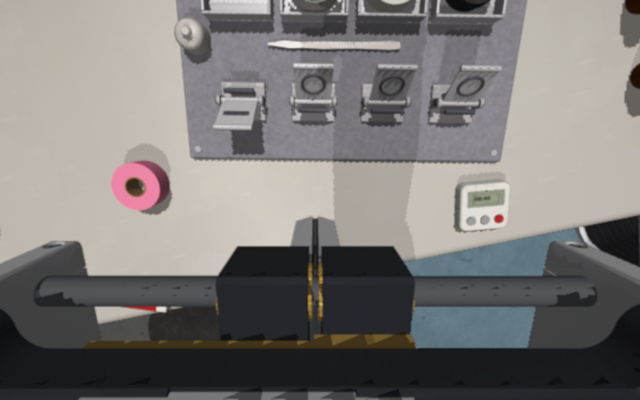

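Tags 2, 3 and 4, with rings at (313,85), (392,86) and (470,86), lean back. Tag 1, with its bar at (237,113), leans towards me. Nothing else has moved, so I'm handing in the job.

```bash
python3 -c "
from bench import order
print(order.close_job())"
```

```text
the job is handed in; nothing more can be done
None
```

I pushed over the two wrong tags, in front of the swab tin and the film roll; the last picture shows all three stocked trays' tags leaning back with rings showing, the empty leftmost tray's tag leaning towards the robot with its bar up, and no other object visibly shifted, and the job was handed in at about 6 s.

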